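# Load the spacer stack on the indexing drive's quick-change spindle and lock it

## Robot

A 7-joint arm with a two-finger parallel gripper is mounted at the origin on the work surface. World frame = base frame: x ahead of the robot, y to its left, z up, the work surface at z = 0. Lengths are in m, angles in rad, forces in N, time in s.
With the tool pointing down it reaches from about 0.425 to 0.95 m from the base axis. Payload 4.7 kg.
Tool frame: the origin (TCP) lies between the finger pads; the fingertips stand 22 mm ahead of it and the grasp point (between the pads) lies 3 mm ahead of it; z points along the fingers, y is the direction in which the jaws open and shut (so a half turn about z gives the same grasp; the last joint's range is limited). The gripper opens to 85 mm and grips with 20 to 120 N. Pads are 22 mm wide; open, the fingers measure 114 mm over their backs; the gripper's body (76 mm by 85 mm) begins 54 mm behind the grasp point. The pads swing forward as they close: fully open they stand 13 mm farther back than shut.
Start: joints at [-1.217, 0.469, -0.049, 1.532, 0.024, 1.141, -0.082], TCP at [0.252, 0.626, 0.253] pointing down, gripper open.
Joint ranges: [-2.59, 2.59], [-0.33, 1.99], [-1.39, 1.29], [0.1, 2.45], [-1.04, 4.18], [0.21, 1.99], [-2.66, 2.66]. Speed limits (rad/s): [2.57, 2.57, 3.14, 3.14, 3.14, 3.14, 3.14].

## Interface

Orientations are given as a rotation vector (axis times angle).
In Python, from plant import r, eyes, nets gives the robot as it stands. The module is installed in compiled form; this text tells all that it offers.
- The arm moves only by the shell command python3 -m inch 'ROWS' [OPENING] [FORCE]. ROWS is JSON, a list of rows, each an object with "linear": the shift along the tool's x, y, z in mm, a list of three; "roll": the turn about the tool's z in rad. A call has 1 to 10 rows; each row is the pose to reach, as a shift and turn from the pose measured when the call began, along the tool's axes at that moment; what a row does not reach only later rows make up. A row lasts 1/8 s, in which the tool goes at most 62.5 mm and 10.7 degrees, less where a joint would pass 70% of its speed; a pose out of reach is approached as far as the arm can. A call with a gripper value outside its range is refused whole. OPENING is the closure, from -1 (fully open) to 1 (shut), so that 0 is half open, set as the call begins (- or left out, the last holds). The fingers move at their own pace and stop on an object; FORCE is the grip in N (left out, the last holds). Time passes only in rows, so rows that repeat a pose let the fingers close. It gives the time, the measured TCP pose, the force and the opening at its end, in the units of the state.
- r.read_state(): the state, without advancing time (a new reading comes with each control period).
- eyes.get_image(name): name is "side" or "top" or "wrist"; returns (picture, depth): 480x640x3 uint8, red, green, blue; 480x640 float32, m along the optical axis (not along the pixel's ray), 0 where there is no reading.
- eyes.camera_model(name): a dict with "mtx" (3x3 intrinsics, pixels), "k1" (the pictures are not rectified: a ray, as slopes to the right and down, at radius r is drawn at 1 + k1 r^2 times it, then the intrinsics apply), "xyz" and "orientation" of the camera in the world. Camera axes: x right, y down, z forward; pixel columns grow to the right and rows downward; lengths in m; the calibration is good to about 2 mm. A picture is of the moment at which its call begins: read the wrist's pose just before it. camera_model takes no time and is no camera call; for the wrist camera it gives the pose at the moment of the call.
- r.finish_job(): hands the job in, once; it reports no verdict.
Trained networks look in the newest picture that a camera, given by its name, has taken for a name from the list of things; names that differ only in an ending like _2 or _b are one class to them, and where a whole thing is asked for, a point or a joint stands for the part that bears it (a point fixed in the world has none). Each returns a list of dicts, best first, with "conf" (0 to 1); they miss things now and then, are a little off and sometimes report something else, mostly with a low value. They report only what shows in the picture. A call takes as long as a camera call. They do not tell look-alikes from the thing itself.
- nets.trace(camera, query): "pixels" (480x640 bool, what is visible of it) and "extent" ([centre column, centre row, width, height] in pixels, round what is visible of it).
The state is a dict: "time_s": time; "joints": joint angles; "qd": joint speeds; "effort": joint torques, N m; "eef_pos": TCP position; "orientation": TCP orientation; "wrist_force": force on the tool from outside, world axes, zero at the start; "moment": the same for the moment, N m; "opening": opening from 0.0 (shut) to 1.0 (fully open).
Only numpy, scipy, OpenCV 4.12 (cv2) and the standard library are available. Lean on these libraries where they do the work, as an engineer would, in place of code of your own. Each camera call takes 0.05 s, during which the arm holds its last target. There are 200 camera calls.

## Task

Build up the stack on the upright spindle of the small indexing drive in order of size, lowering each part on gently and letting nothing fall down it: the wide spacer onto the spring plate, the narrow spacer on top of it, then the bayonet collar, turned lightly on the cross key until you feel its slot slip over the key. Press the collar down against the spring, give it a quarter turn either way so that the key settles in the groove across its top, and let go, so that everything stays clamped. Do not force it, in pressing or in turning: never more than about 60 N on the drive; and leave the multimeter, the piece of profile and the screwdriver where they lie.

Things in the scene. Friction and masses are not known exactly. Their poses are not given: they have to be found in the camera images.
- fixture: the indexing drive, bolted down: a 120 x 120 x 12 mm aluminium plate, on it a grey round bearing housing 80 to 88 mm across up to 52 mm high, and a black geared motor (62 x 50 mm, up to 62 mm high) on its +x side, ending 110 mm from the axis. Origin on the spindle axis at the table, z up.
- seat (a point): on the vertical spindle axis, 78 mm above the table, level with the upper face of the unloaded spring plate; its x is the drive's x. The spring plate is a dark steel ring 70 mm across, 6 mm thick; it pushes up with 8 N before it starts to sink, then 0.8 N more per mm, and sinks at most 9 mm, to a hard stop. The spindle stands fast inside it and does not sink
- nose (a point): centre of the top of the steel spindle, 66 mm above seat, axes as the drive's. Spindle diameters by height above seat: 36 mm up to 8.5, tapering to 28 mm at 11.5, 28 mm up to 25.5, tapering to 16 mm at 31.5, 16 mm up to 58, then a tapered nose, 10 mm across at the top
- key_mid (a point): middle of the cross key, on the axis, 52 mm above seat: a level steel bar, 5 x 5 x 26 mm, through the spindle, sticking out 5 mm on two opposite sides. It stopped anywhere within 1.1 rad either side of the drive's x; the axes given here do NOT show its angle: find it by feel or eye. The spindle does not turn by hand. The collar passes under it 6.5 mm below where it rests on the spacers
- wide_center (a point): the wide spacer, a plain aluminium ring 62 mm outside, 38 mm bore, 22 mm high, lying flat; the point is its centre, 11 mm above its underside
- narrow_center (a point): the narrow spacer, a plain aluminium ring 50 mm outside, 30 mm bore, 20 mm high, lying flat; the point is its centre, 10 mm above its underside
- collar_center (a point): bayonet collar, a steel ring 14 mm high, flat on the table, groove up; this point is its centre, 7 mm above its underside. 44 mm across along its x; two flats 36 mm apart facing its +y and -y, to grip it by. Bore 18 mm. Key slot along its x, right through: 7.7 mm wide, 29 mm end to end. Groove along its y across the whole top: 10 mm wide, 3 mm deep. Locked, its centre is 45.5 mm above seat
- meter: a yellow multimeter lying on its back, 190 x 90 x 40 mm, origin at the centre of its underside, long side along its x; to be left alone
- profile: an offcut of slotted aluminium profile, 160 x 30 x 30 mm, origin at the centre of its underside, long side along its x; to be left alone
- driver: a screwdriver with a red handle, 200 mm long, lying along its x, handle to -x; to be left alone
Not all that is in view belongs to the job. What is shaped like the part that bears narrow_center but black is not meant. Leave any orange look-alike of the part that bears collar_center alone.

How it is judged:
On the way, in this order (a step that is already met when the one before it is completed fails the run):
1. the wide spacer lies flat on the spring plate, round the spindle, before anything else is on it (horizontal distance between wide_center and seat below 0.004 m and z of wide_center in the frame of seat below 0.0125 m and angle between wide_center's own z axis and vertical below 0.06 rad and horizontal distance between each of narrow_center, collar_center and seat above 0.05 m), for 0.2 s.
2. the narrow spacer lies flat on the wide one, round the spindle, before the collar is on (horizontal distance between each of narrow_center, wide_center and seat below 0.004 m and z of narrow_center in the frame of seat below 0.0335 m and angle between narrow_center's own z axis and vertical below 0.06 rad and horizontal distance between collar_center and seat above 0.05 m), for 0.2 s.
At the end, for the whole second after the job is handed in: Wide spacer, narrow spacer and collar are on the spindle in that order, each within 3 mm of the axis and level (0.06 rad), and the collar is locked with the key in its groove: centres 7.5, 28.5 and 45.5 mm above the seat point, each within 2 mm, the spring plate sunk about 3.5 mm (horizontal distance between each of wide_center, narrow_center, collar_center and seat below 0.003 m and z of wide_center in the frame of seat between 0.0055 and 0.0095 m and z of narrow_center in the frame of seat between 0.0265 and 0.0305 m and z of collar_center in the frame of seat between 0.0435 and 0.0475 m and angle between each of collar_center, narrow_center, wide_center's own z axis and vertical below 0.06 rad); the robot touches nothing.
It fails at once if the drive (its spindle, key and spring plate) is pressed or struck with more than 60 N (contact force between fixture and anything else above 60 N).
It fails at once if a spacer falls down the spindle (faster than 0.5 m/s) instead of being lowered ((horizontal distance between wide_center and seat below 0.006 m and z of wide_center in the frame of seat below 0.08 m and linear speed of wide above 0.5 m/s) or (horizontal distance between narrow_center and seat below 0.006 m and z of narrow_center in the frame of seat below 0.08 m and linear speed of narrow above 0.5 m/s)).
It fails at once if the multimeter, the profile or the screwdriver is moved by more than 15 mm (distance of any of meter, profile, driver from where it was at the start of the episode above 0.015 m).
It also fails if it takes over 72 s, if anything falls off the work surface, if the arm or the gripper's body presses on something with over 40 N, if the wrist force passes 120 N, or if a joint passes its speed limit or range.

## Working session

There is one attempt and no reset: what is moved stays moved. The work goes in short steps, Python scripts to look and compute and a shell command to move; the robot and the scene stay as the last step left them, time stands still between calls to the robot, and variables do not carry over. Pictures are saved under pics/ and viewed, about 8 in all and at most 12, crops included, and the job is handed in when it is done.

```bash
mkdir -p pics; cat > h.py <<'E'
import numpy as np, cv2
from scipy.spatial.transform import Rotation as R
from plant import r, eyes, nets
def cam(n):
    m=eyes.camera_model(n); o=np.array(m["orientation"],float)
    Rm=o if o.shape==(3,3) else R.from_rotvec(o).as_matrix()
    return np.array(m["mtx"]),float(m["k1"]),np.array(m["xyz"]),Rm
def rays(uv,c):
    K,k1,p,Rm=c
    uv=np.atleast_2d(uv).astype(float)
    s=cv2.undistortPoints(uv[:,None],K,np.array([k1,0,0,0.]))[:,0]
    return np.c_[s,np.ones(len(s))]
def pts(mask,d,c):
    v,u=np.nonzero(mask&(d>0)); ra=rays(np.c_[u,v],c)
    return (ra*d[v,u][:,None])@c[3].T+c[2]
def onplane(uv,z,c):
    w=rays(uv,c)@c[3].T; return c[2]+w*((z-c[2][2])/w[:,2])[:,None]
def proj(P,c):
    q=(np.atleast_2d(P)-c[2])@c[3]; s=q[:,:2]/q[:,2:]; s=s*(1+c[1]*(s**2).sum(1,keepdims=True))
    return s@c[0][:2,:2].T+c[0][:2,2]
def save(n,f): cv2.imwrite(f"pics/{f}.png",np.ascontiguousarray(n[:,:,::-1]))
E
python3 - <<'E'
from h import *
print(r.read_state()); print(eyes.camera_model("side"))
np.set_printoptions(precision=4,suppress=True)
for n in("top","side"):
    im,d=eyes.get_image(n); save(im,n+"0"); c=cam(n); print(n,c[2],c[3][:,2])
    for q in("wide_center","narrow_center","collar_center","fixture","meter","profile","driver"):
        for t in nets.trace(n,q)[:3]:
            P=pts(t["pixels"],d,c)
            if len(P): 
                zt=np.percentile(P[:,2],95);T=P[P[:,2]>zt-.004]
                print(q,round(t["conf"],2),np.array(t["extent"]),"ztop",zt,"mid",(T.min(0)+T.max(0))/2,"ext",np.ptp(T,axis=0))
E
```

```text
{'time_s': 0.0, 'joints': array([-1.21687417,  0.4694558 , -0.04856643,  1.53370219,  0.02412661,
        1.14100119, -0.0822618 ]), 'qd': array([-5.22536679e-04, -2.77305865e-04, -2.80498287e-03,  1.78382582e-03,
        8.81889702e-05,  1.27449861e-03,  2.79453776e-03]), 'effort': array([ 3.32874024e-04, -5.10310614e+01, -4.62446117e-02, -2.37711275e+01,
        1.07129934e-02,  7.42860488e-03, -4.60686508e-06]), 'eef_pos': array([0.25194667, 0.62562918, 0.25224812]), 'orientation': array([-5.97533285e-01, -3.08396916e+00,  3.08165052e-03]), 'wrist_force': array([0.00706647, 0.53351978, 0.39337887]), 'moment': array([-0.02587454, -0.03150566, -0.01251579]), 'opening': 1.0001978729532044}
{'mtx': array([[442.12353891,   0.        , 318.80061617],
       [  0.        , 442.12353891, 241.11318689],
       [  0.        ,   0.        ,   1.        ]]), 'k1': -0.0921906183959456, 'xyz': array([ 0.41962853, -0.58643072,  0.74605111]), 'orientation': array([-2.39826317,  0.41626872, -0.16040424])}
top [ 0.4006 -0.0749  1.2423] [ 0.1695 -0.0005 -0.9855]
wide_center 0.74 [192.3 304.9  29.4  
[... 1786 characters left out ...]
   23.8  27.7] ztop 0.0151393854344875 mid [ 0.4869 -0.2783  0.0142] ext [0.0425 0.0426 0.0062]
collar_center 0.66 [325.9 435.4  26.9  27.9] ztop 0.015182850398508363 mid [ 0.5097 -0.379   0.0138] ext [0.0443 0.0432 0.0051]
meter 0.63 [338.9 173.8  79.1  31.5] ztop 0.048769558010607256 mid [0.7678 0.1928 0.0501] ext [0.0991 0.0552 0.0107]
profile 0.76 [391.5 259.8  79.   24.3] ztop 0.030528809202819508 mid [ 0.7612 -0.0936  0.0299] ext [0.156  0.0933 0.0066]
profile 0.18 [337.9 174.   76.7  34.4] ztop 0.04872962678476135 mid [0.7678 0.1928 0.0501] ext [0.0991 0.0552 0.0107]
driver 0.98 [404.3 427.   42.4 104.2] ztop 0.02571412902180445 mid [ 0.6068 -0.4476  0.025 ] ext [0.0723 0.0772 0.0065]
```

```bash
python3 - <<'E'
import cv2,numpy as np
t=cv2.imread("pics/top0.png")[150:350,150:550]; s=cv2.imread("pics/side0.png")[150:460,200:480]
a=cv2.resize(t,(800,400)); cv2.imwrite("pics/a.png",a); cv2.imwrite("pics/b.png",cv2.resize(s,(540,598),interpolation=cv2.INTER_CUBIC))
E
```

```text
(no output)
```

View pics/a.png

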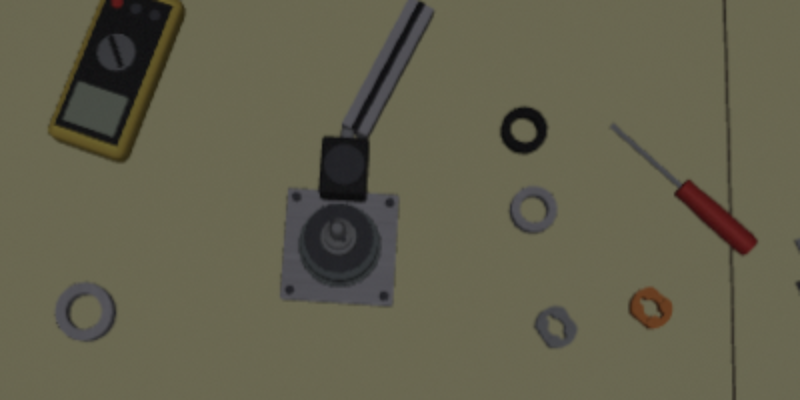

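View pics/b.png

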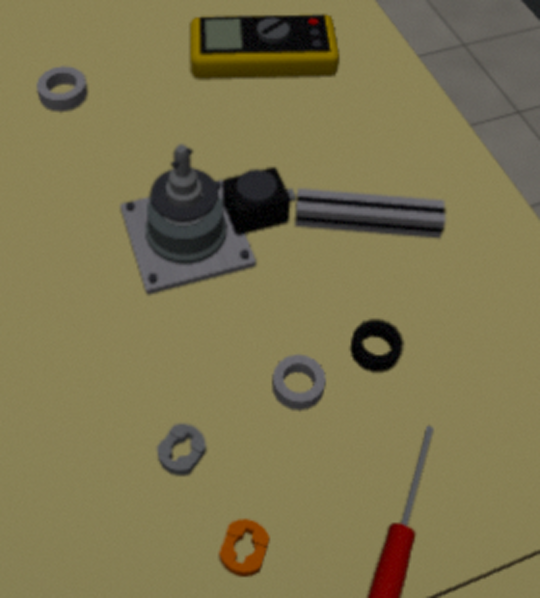

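```bash
cat > go.py <<'E'
import sys; from h import *
np.set_printoptions(precision=4,suppress=True)
def go(x,y,z,yaw=None):
    s=r.read_state(); Rt=R.from_rotvec(s["orientation"]).as_matrix()
    cy=np.arctan2(Rt[1,1],Rt[0,1]); d=np.array([x,y,z])-s["eef_pos"]
    roll=0 if yaw is None else -(yaw-cy+(np.pi/2))%np.pi-np.pi/2 if 0 else (0 if yaw is None else -(((yaw-cy)+np.pi/2)%np.pi-np.pi/2))
    print("t",round(s["time_s"],2),"tcp",s["eef_pos"],"yawY",round(cy,3),"tiltz",Rt[:,2],"q7",round(s["joints"][6],2),"F",s["wrist_force"],"op",round(s["opening"],3))
    print("linear",np.round(Rt.T@d*1000,1),"roll",round(roll,3),"rows>=",int(np.ceil(max(np.linalg.norm(d)/.0625,abs(roll)/.186))))
if __name__=="__main__": go(*map(float,sys.argv[1:]))
E
python3 go.py .489 .218 .2; python3 -c "
from h import *
print(eyes.camera_model('wrist'))"
```

```text
t 0.8 tcp [0.2521 0.6262 0.2534] yawY 1.188 tiltz [ 0.      0.0001 -1.    ] q7 -0.08 F [-0.3757  0.021  -0.7714] op 1.004
linear [-372.2 -290.2   53.3] roll 0 rows>= 8
{'mtx': array([[406.9752945 ,   0.        , 319.27978553],
       [  0.        , 406.9752945 , 241.17812928],
       [  0.        ,   0.        ,   1.        ]]), 'k1': 0.03240665126487585, 'xyz': array([0.17953845, 0.65455938, 0.37441637]), 'orientation': array([2.38110688, 1.60859579, 0.25155292])}
```

```bash
python3 -m inch '[{"linear":[-372,-290,53],"roll":0},{"linear":[-372,-290,53],"roll":0},{"linear":[-372,-290,53],"roll":0},{"linear":[-372,-290,53],"roll":0},{"linear":[-372,-290,53],"roll":0},{"linear":[-372,-290,53],"roll":0},{"linear":[-372,-290,53],"roll":0},{"linear":[-372,-290,53],"roll":0},{"linear":[-372,-290,53],"roll":0},{"linear":[-372,-290,53],"roll":0}]'
cat > look.py <<'E'
import sys; from h import *
np.set_printoptions(precision=4,suppress=True)
def look(q,f,zt,view="wrist"):
    c=cam(view); im,d=eyes.get_image(view); save(im,f)
    for t in nets.trace(view,q)[:3]:
        m=t["pixels"]; P=pts(m,d,c); z=np.median(P[P[:,2]>np.percentile(P[:,2],60),2]) if len(P) else 0
        T=P[abs(P[:,2]-z)<.004] if len(P) else P
        if len(T)<20: continue
        cc,rad=cv2.minEnclosingCircle(T[:,:2].astype(np.float32))
        # outline rays on the known top plane
        cn=max(cv2.findContours(m.astype(np.uint8),0,1)[0],key=cv2.contourArea)[:,0]
        print(q,round(t["conf"],2),np.array(t["extent"]),"ztop",z,"circ",np.array(cc),rad,"median",np.median(T,0),"n",len(T))
        O=onplane(cn,zt,c); cc,rad=cv2.minEnclosingCircle(O[:,:2].astype(np.float32)); print("  outline on z=%.3f"%zt,np.array(cc),rad)
if __name__=="__main__": look(sys.argv[1],sys.argv[2],float(sys.argv[3]))
E
python3 look.py wide_center w1 .022; python3 go.py .489 .218 .1
```

```text
time_s: 2.05
eef_pos: [0.4885, 0.2192, 0.2005]
orientation: [-0.596, -3.084, -0.002]
wrist_force: [0.4, 0.1, -0.9]
opening: 0.998
wide_center 0.92 [321.8 216.1  81.4  85.1] ztop 0.022890519356136896 circ [0.4882 0.2198] 0.03093452751636505 median [0.4862 0.2205 0.0224] n 3137
  outline on z=0.022 [0.4868 0.22  ] 0.0320986732840538
t 2.15 tcp [0.4882 0.2199 0.2005] yawY 1.191 tiltz [-0.      0.0009 -1.    ] q7 0.73 F [-0.5506 -0.2404 -0.0429] op 0.999
linear [ -1.5  -1.6 100.5] roll 0 rows>= 2
```

View pics/w1.png

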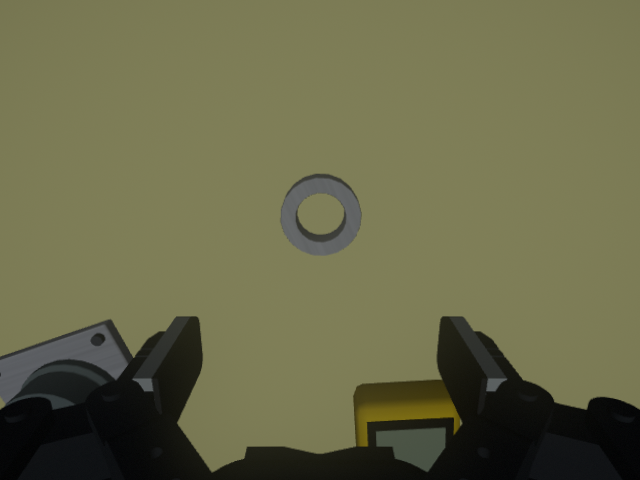

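```bash
python3 -m inch '[{"linear":[-1,-1,60],"roll":0},{"linear":[-1,-1,120],"roll":0},{"linear":[-1,-1,160],"roll":0},{"linear":[-1,-1,177],"roll":0},{"linear":[-1,-1,177],"roll":0}]'
python3 -m inch '[{"linear":[0,0,0],"roll":0},{"linear":[0,0,0],"roll":0},{"linear":[0,0,0],"roll":0},{"linear":[0,0,0],"roll":0},{"linear":[0,0,0],"roll":0},{"linear":[0,0,0],"roll":0},{"linear":[0,0,0],"roll":0}]' 1 50
python3 -m inch '[{"linear":[0,0,-60],"roll":0},{"linear":[0,0,-120],"roll":0},{"linear":[0,0,-180],"roll":0},{"linear":[0,0,-237],"roll":0},{"linear":[0,0,-237],"roll":0}]'
python3 go.py .51 0.05 .26
```

```text
time_s: 2.78
eef_pos: [0.4883, 0.2196, 0.0231]
orientation: [-0.591, -3.084, -0.001]
wrist_force: [-0.1, -0.3, 1.0]
opening: 0.999
time_s: 3.65
eef_pos: [0.4895, 0.2206, 0.0255]
orientation: [0.591, 3.084, 0.005]
wrist_force: [-1.7, -0.0, 6.1]
opening: 0.708
time_s: 4.28
eef_pos: [0.4915, 0.221, 0.2692]
orientation: [0.589, 3.074, 0.019]
wrist_force: [-0.8, -0.5, -2.1]
opening: 0.704
t 4.28 tcp [0.4915 0.221  0.2692] yawY 1.192 tiltz [ 0.0135  0.0098 -0.9999] q7 0.72 F [-0.7715 -0.4781 -2.0628] op 0.704
linear [ -80.3 -152.2    7.7] roll 0 rows>= 3
```

```bash
python3 go.py .566 -.047 .30; python3 - <<'E'
from h import *
im,d=eyes.get_image("side"); c=cam("side"); s=r.read_state(); u=proj(s["eef_pos"],c)[0]; print(u)
u=u.astype(int); cr=im[max(0,u[1]-75):u[1]+75,u[0]-100:u[0]+100]; save(cv2.resize(cr,None,fx=4,fy=4,interpolation=2),"s1")
for t in nets.trace("side","wide_center")[:1]:
    P=pts(t["pixels"],d,c); print(t["conf"],t["extent"],np.percentile(P,[2,50,98],axis=0)-s["eef_pos"])
E
```

```text
t 4.28 tcp [0.4915 0.221  0.2692] yawY 1.192 tiltz [ 0.0135  0.0098 -0.9999] q7 0.72 F [-0.7715 -0.4781 -2.0628] op 0.704
linear [-168.6 -221.   -32.4] roll 0 rows>= 5
[214.89869385 102.75028277]
0.82 [216.2, 108.8, 28.8, 22.5] [[-2.74212942e-02 -2.93631614e-02 -2.03875887e-02]
 [ 1.48890889e-02 -1.39463187e-02 -6.17886190e-03]
 [ 2.83734710e-02  2.07845718e-02  5.81147010e-05]]
```

View pics/s1.png

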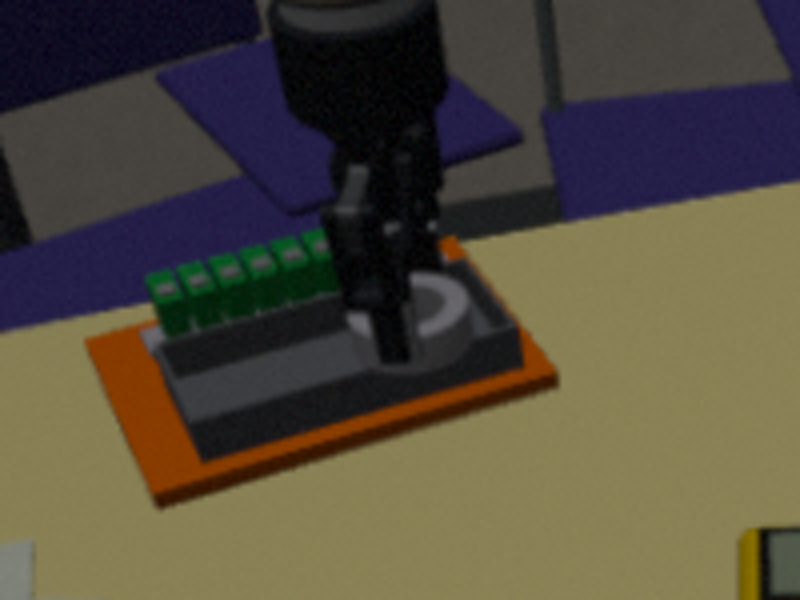

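```bash
python3 -m inch '[{"linear":[-168,-221,-32],"roll":0},{"linear":[-168,-221,-32],"roll":0},{"linear":[-168,-221,-32],"roll":0},{"linear":[-168,-221,-32],"roll":0},{"linear":[-168,-221,-32],"roll":0},{"linear":[-168,-221,-32],"roll":0},{"linear":[-168,-221,-32],"roll":0},{"linear":[-168,-221,-32],"roll":0}]'
python3 go.py .566 -.047 .30
python3 - <<'E'
from h import *
np.set_printoptions(precision=4,suppress=True)
c=cam("wrist"); im,d=eyes.get_image("wrist"); save(im,"w2"); np.savez("w2",im=im,d=d,**dict(zip("Kkpr",c)))
m=nets.trace("wrist","fixture")
for t in m[:1]:
    P=pts(t["pixels"],d,c); print(t["conf"],t["extent"])
    for a,b in((.125,.16),(.132,.138),(.10,.115),(.074,.084)):
        T=P[(P[:,2]>a)&(P[:,2]<b)]; 
        if len(T)>5: print(a,b,len(T),(T.min(0)+T.max(0))/2,np.ptp(T,axis=0), cv2.minEnclosingCircle(T[:,:2].astype(np.float32)))
print(proj([[.566,-.047,.144]],c))
E
```

```text
time_s: 5.38
eef_pos: [0.5626, -0.046, 0.294]
orientation: [0.587, 3.085, 0.008]
wrist_force: [-0.1, 0.2, -1.0]
opening: 0.707
t 5.38 tcp [ 0.5626 -0.046   0.294 ] yawY 1.195 tiltz [ 0.0022  0.005  -1.    ] q7 1.28 F [-0.0719  0.1543 -1.0466] op 0.707
linear [-3.6  0.4 -6. ] roll 0 rows>= 1
0.61 [318.1, 216.8, 147.9, 199.6]
0.125 0.16 560 [ 0.5663 -0.0474  0.1357] [0.0238 0.0176 0.0208] ((0.5665050745010376, -0.04726722091436386), 0.013196626678109169)
0.132 0.138 165 [ 0.5663 -0.0474  0.135 ] [0.0238 0.0176 0.006 ] ((0.5667007565498352, -0.047687675803899765), 0.013221126981079578)
0.1 0.115 501 [ 0.5658 -0.0471  0.1075] [0.0268 0.0275 0.0149] ((0.5662342309951782, -0.047162361443042755), 0.014107066206634045)
0.074 0.084 3141 [ 0.5657 -0.0472  0.079 ] [0.0679 0.0691 0.0099] ((0.5662265419960022, -0.04699559882283211), 0.034912288188934326)
[[319.7651 233.5805]]
```

View pics/w2.png

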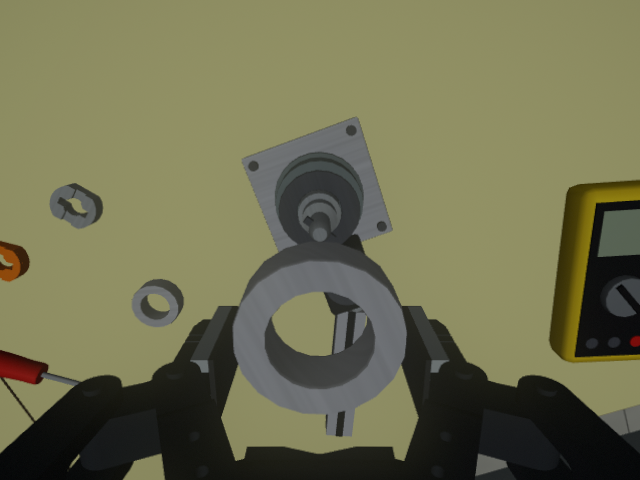

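```bash
python3 - <<'E'
from h import *
np.set_printoptions(precision=4,suppress=True)
z=np.load("w2.npz"); c=(z["K"],float(z["k"]),z["p"],z["r"]); im,d=z["im"],z["d"]
P=pts(d>0,d,c); s=r.read_state()["eef_pos"]
k=P[(P[:,2]>.129)&(P[:,2]<.136)&(np.hypot(P[:,0]-.5662,P[:,1]+.0471)<.02)][:,:2]-[.5662,-.0471]
rr=np.hypot(*k.T); o=k[rr>.0095]; a=np.arctan2(o[:,1],o[:,0]); print("key far pts",len(o),np.c_[np.degrees(a),rr[rr>.0095]*1e3][::max(1,len(o)//15)])
print("key angle",0.5*np.angle(np.exp(2j*a).mean()))
T=P[(np.hypot(*(P[:,:2]-s[:2]).T)<.034)&(P[:,2]>s[2]-.012)&(P[:,2]<s[2]+.01)]
zt=np.median(T[:,2]); print("ring top rel",zt-s[2]); T=T[(abs(T[:,2]-zt)<.003)]
print(cv2.minEnclosingCircle(T[:,:2].astype(np.float32)),"rel",np.array(cv2.minEnclosingCircle(T[:,:2].astype(np.float32))[0])-s[:2])
A=np.c_[T[:,:2]-s[:2],np.ones(len(T))]; print("plane",np.linalg.lstsq(A,T[:,2],rcond=None)[0])
# fixture x direction: motor
M=P[(P[:,2]>.05)&(P[:,2]<.07)&(P[:,0]>.61)&(np.hypot(P[:,0]-.566,P[:,1]+.047)<.13)]; print("motor",len(M),np.median(M,0),M.min(0),M.max(0))
E
```

```text
key far pts 81 [[-159.202    12.4561]
 [-155.2413   12.4948]
 [-150.2309   12.5074]
 [-161.6873    9.6899]
 [-151.3702   10.8712]
 [-143.1155   11.5145]
 [-137.7648   12.5141]
 [-133.6811   12.156 ]
 [-134.2725   10.6243]
 [  42.3927   10.0031]
 [  44.0342   11.4065]
 [  36.9235   11.423 ]
 [  30.0554   11.5749]
 [  24.5126   10.473 ]
 [  22.877    10.7285]
 [  18.2884   11.8407]
 [  22.7096   12.865 ]]
key angle 0.564962683983814
ring top rel -0.003840858878261688
((0.5610857605934143, -0.04573022574186325), 0.03347330167889595) rel [-0.0017  0.0007]
plane [0.0005 0.0019 0.2906]
motor 526 [ 0.6612 -0.0634  0.0566] [ 0.6149 -0.076   0.0504] [ 0.6758 -0.0242  0.0645]
```

```bash
cat > held.py <<'E'
from h import *
np.set_printoptions(precision=4,suppress=True)
def held(im,d,c,st,Ro,Ri,band=.0025):
    s=st["eef_pos"]; Rt=R.from_rotvec(st["orientation"]).as_matrix()
    P=(pts(d>0,d,c)-s)@Rt
    T=P[(np.hypot(*P[:,:2].T)<Ro+.004)&(abs(P[:,2])<.014)]
    h,e=np.histogram(T[:,2],bins=28,range=(-.014,.014)); zt=e[h.argmax()]+.0005
    T=T[abs(T[:,2]-zt)<band][:,:2]
    # best centre: most top points inside annulus, fewest outside
    g=np.arange(-.005,.0051,.00025); b=max((( (lambda q:((q<Ro)&(q>Ri)).sum())(np.hypot(T[:,0]-x,T[:,1]-y)),x,y) for x in g for y in g))
    k=[(x,y) for x in g for y in g if (lambda q:((q<Ro)&(q>Ri)).sum())(np.hypot(T[:,0]-x,T[:,1]-y))>=b[0]*.995]
    print("top z_tool",zt,"centre tool xy",np.mean(k,0),"fit",b[0],len(T))
if __name__=="__main__":
    z=np.load("w2.npz"); held(z["im"],z["d"],(z["K"],float(z["k"]),z["p"],z["r"]),r.read_state(),.031,.019)
E
python3 held.py; python3 go.py .5662 -.0471 .30
```

```text
top z_tool 0.003500000000000001 centre tool xy [ 0.0018 -0.0004] fit 13554 14053
t 5.47 tcp [ 0.5628 -0.0464  0.2945] yawY 1.194 tiltz [ 0.0031  0.0047 -1.    ] q7 1.28 F [-0.4788  0.2319 -0.6865] op 0.703
linear [-3.4  0.7 -5.5] roll 0 rows>= 1
```

```bash
python3 -m inch '[{"linear":[-5,1,0],"roll":0},{"linear":[-5,1,30],"roll":0},{"linear":[-5,1,70],"roll":0},{"linear":[-5,1,110],"roll":0},{"linear":[-5,1,150],"roll":0},{"linear":[-5,1,170],"roll":0},{"linear":[-5,1,176],"roll":0},{"linear":[-5,1,176],"roll":0},{"linear":[-5,1,176],"roll":0}]'
python3 go.py .5662 -.0471 .1035; python3 - <<'E'
from held import *
st=r.read_state(); c=cam("wrist"); im,d=eyes.get_image("wrist"); save(im,"w3"); held(im,d,c,st,.031,.019)
E
```

```text
time_s: 6.6
eef_pos: [0.5693, -0.0465, 0.1197]
orientation: [0.587, 3.082, 0.009]
wrist_force: [0.1, -0.0, -1.0]
opening: 0.709
t 6.6 tcp [ 0.5693 -0.0465  0.1197] yawY 1.195 tiltz [ 0.0054  0.0048 -1.    ] q7 1.35 F [ 0.1007 -0.0434 -0.9833] op 0.709
linear [ 2.7 -1.8 16.2] roll 0 rows>= 1
top z_tool 0.003500000000000001 centre tool xy [ 0.0013 -0.0007] fit 12698 13452
```

```bash
python3 -m inch '[{"linear":[1,-1.2,2],"roll":0},{"linear":[1,-1.2,4],"roll":0},{"linear":[1,-1.2,6],"roll":0},{"linear":[1,-1.2,8],"roll":0},{"linear":[1,-1.2,8],"roll":0}]'
python3 go.py .5662 -.0471 .1035
python3 -m inch '[{"linear":[0,0,2],"roll":0},{"linear":[0,0,4],"roll":0},{"linear":[0,0,4],"roll":0}]'
python3 go.py .5662 -.0471 .1035
```

```text
time_s: 7.28
eef_pos: [0.5677, -0.0472, 0.1114]
orientation: [0.587, 3.082, 0.009]
wrist_force: [0.1, -0.2, -0.9]
opening: 0.705
t 7.28 tcp [ 0.5677 -0.0472  0.1114] yawY 1.195 tiltz [ 0.0049  0.0048 -1.    ] q7 1.36 F [ 0.0766 -0.2051 -0.9038] op 0.705
linear [ 1.5 -0.5  7.9] roll 0 rows>= 1
time_s: 7.65
eef_pos: [0.5676, -0.0472, 0.1072]
orientation: [0.587, 3.083, 0.009]
wrist_force: [-0.5, -0.7, -0.3]
opening: 0.707
t 7.65 tcp [ 0.5676 -0.0472  0.1072] yawY 1.195 tiltz [ 0.0044  0.0048 -1.    ] q7 1.36 F [-0.5059 -0.7019 -0.2741] op 0.707
linear [ 1.3 -0.5  3.7] roll 0 rows>= 1
```

```bash
python3 -m inch '[{"linear":[0,0,1],"roll":0},{"linear":[0,0,2],"roll":0},{"linear":[0,0,2.5],"roll":0}]'
python3 -m inch '[{"linear":[0,0,1],"roll":0},{"linear":[0,0,1.5],"roll":0},{"linear":[0,0,1.5],"roll":0}]'
python3 go.py .5662 -.0471 .1035
```

```text
time_s: 8.02
eef_pos: [0.5676, -0.0472, 0.1046]
orientation: [0.587, 3.083, 0.009]
wrist_force: [-0.3, 0.5, -1.1]
opening: 0.708
time_s: 8.4
eef_pos: [0.5677, -0.0472, 0.1036]
orientation: [0.587, 3.083, 0.009]
wrist_force: [-0.4, 0.4, 3.8]
opening: 0.705
t 8.4 tcp [ 0.5677 -0.0472  0.1036] yawY 1.195 tiltz [ 0.0046  0.0049 -1.    ] q7 1.36 F [-0.3653  0.3998  3.7995] op 0.705
linear [ 1.4 -0.5  0.1] roll 0 rows>= 1
```

```bash
python3 -m inch '[{"linear":[0,0,0],"roll":0},{"linear":[0,0,0],"roll":0},{"linear":[0,0,0],"roll":0},{"linear":[0,0,0],"roll":0}]' -1
python3 -m inch '[{"linear":[0,0,-20],"roll":0},{"linear":[0,0,-60],"roll":0},{"linear":[0,0,-110],"roll":0},{"linear":[0,0,-170],"roll":0},{"linear":[0,0,-190],"roll":0},{"linear":[0,0,-190],"roll":0}]'
python3 - <<'E'
from h import *
np.set_printoptions(precision=4,suppress=True)
c=cam("wrist"); im,d=eyes.get_image("wrist"); save(im,"w4"); P=pts(d>0,d,c)
k=P[np.hypot(P[:,0]-.5662,P[:,1]+.0471)<.04]
T=k[(k[:,2]>.093)&(k[:,2]<.106)&(np.hypot(k[:,0]-.5662,k[:,1]+.0471)>.0165)]; print(len(T),np.median(T[:,2]),cv2.minEnclosingCircle(T[:,:2].astype(np.float32)))
T=T[abs(T[:,2]-np.median(T[:,2]))<.003]; print("plane",np.linalg.lstsq(np.c_[T[:,:2]-[.566,-.047],np.ones(len(T))],T[:,2],rcond=None)[0])
o=k[(k[:,2]>.129)&(k[:,2]<.136)][:,:2]-[.5662,-.0471]; o=o[(np.hypot(*o.T)>.0095)&(np.hypot(*o.T)<.0135)]
print("key",len(o),.5*np.angle(np.exp(2j*np.arctan2(o[:,1],o[:,0])).mean()), o.min(0),o.max(0))
E
python3 go.py .6118 -.2525 .2
```

```text
time_s: 8.9
eef_pos: [0.5677, -0.0472, 0.1035]
orientation: [0.587, 3.083, 0.009]
wrist_force: [0.4, 0.5, -0.5]
opening: 1.005
time_s: 9.65
eef_pos: [0.5676, -0.0482, 0.2952]
orientation: [0.586, 3.079, 0.01]
wrist_force: [-0.0, -0.2, 0.2]
opening: 0.999
2916 0.1003505650978673 ((0.5667757391929626, -0.04744189605116844), 0.03096182830631733)
plane [ 0.0002 -0.0004  0.1004]
key 80 0.5599454022932033 [-0.012  -0.0088] [0.0123 0.0086]
t 9.7 tcp [ 0.5666 -0.048   0.2934] yawY 1.195 tiltz [ 0.0049  0.0051 -1.    ] q7 1.29 F [ 0.2572 -0.0285 -0.8672] op 1.001
linear [-116.8 -174.2   92.6] roll 0 rows>= 4
```

```bash
python3 -m inch '[{"linear":[-117,-174,93],"roll":0},{"linear":[-117,-174,93],"roll":0},{"linear":[-117,-174,93],"roll":0},{"linear":[-117,-174,93],"roll":0},{"linear":[-117,-174,93],"roll":0},{"linear":[-117,-174,93],"roll":0},{"linear":[-117,-174,93],"roll":0}]'
python3 look.py narrow_center w5 .020; python3 go.py .6118 -.2525 .022
```

```text
time_s: 10.58
eef_pos: [0.6123, -0.2504, 0.1995]
orientation: [0.583, 3.083, 0.011]
wrist_force: [-0.4, -0.1, -0.2]
opening: 1.002
narrow_center 0.93 [365.3 303.6  64.4  60.4] ztop 0.0206163358099693 circ [ 0.6989 -0.2428] 0.02513762377202511 median [ 0.6973 -0.2423  0.0202] n 1739
  outline on z=0.020 [ 0.6947 -0.2423] 0.02866484969854355
narrow_center 0.75 [315.2 216.6  66.2  64.8] ztop 0.02082741901723517 circ [ 0.6119 -0.2533] 0.025034122169017792 median [ 0.6106 -0.2527  0.0203] n 2082
  outline on z=0.020 [ 0.6103 -0.2527] 0.02601207047700882
t 10.68 tcp [ 0.6124 -0.2509  0.2   ] yawY 1.197 tiltz [ 0.0057  0.0056 -1.    ] q7 1.69 F [0.9706 0.0585 0.2946] op 1.001
linear [  0.6  -3.  178. ] roll 0 rows>= 3
```

```bash
python3 -m inch '[{"linear":[1,-3,60],"roll":0},{"linear":[1,-3,120],"roll":0},{"linear":[1,-3,160],"roll":0},{"linear":[1,-3,170],"roll":0},{"linear":[1,-3,170],"roll":0}]'
python3 -m inch '[{"linear":[0,0,0],"roll":0},{"linear":[0,0,0],"roll":0},{"linear":[0,0,0],"roll":0},{"linear":[0,0,0],"roll":0},{"linear":[0,0,0],"roll":0},{"linear":[0,0,0],"roll":0},{"linear":[0,0,0],"roll":0}]' 1 50
python3 -m inch '[{"linear":[0,0,-60],"roll":0},{"linear":[0,0,-120],"roll":0},{"linear":[0,0,-180],"roll":0},{"linear":[0,0,-240],"roll":0},{"linear":[0,0,-265],"roll":0},{"linear":[0,0,-265],"roll":0}]'
python3 go.py .5665 -.0473 .295
```

```text
time_s: 11.3
eef_pos: [0.612, -0.2522, 0.0308]
orientation: [0.582, 3.082, 0.01]
wrist_force: [0.2, -0.7, 0.8]
opening: 0.998
time_s: 12.18
eef_pos: [0.6133, -0.2527, 0.0333]
orientation: [0.581, 3.078, 0.01]
wrist_force: [-1.0, 0.7, 5.8]
opening: 0.55
time_s: 12.92
eef_pos: [0.6113, -0.2545, 0.3015]
orientation: [0.581, 3.072, 0.009]
wrist_force: [-0.0, -0.6, -1.5]
opening: 0.546
t 12.93 tcp [ 0.6113 -0.2545  0.3015] yawY 1.197 tiltz [ 0.0158  0.0029 -0.9999] q7 1.67 F [-0.0429 -0.5568 -1.4945] op 0.546
linear [117.4 176.5   6.4] roll 0 rows>= 4
```

```bash
python3 -m inch '[{"linear":[117,176,6],"roll":0},{"linear":[117,176,6],"roll":0},{"linear":[117,176,6],"roll":0},{"linear":[117,176,6],"roll":0},{"linear":[117,176,6],"roll":0},{"linear":[117,176,6],"roll":0},{"linear":[117,176,6],"roll":0},{"linear":[117,176,6],"roll":0}]'
cat > rel.py <<'E'
import sys; from held import *
st=r.read_state(); c=cam("wrist"); im,d=eyes.get_image("wrist"); save(im,sys.argv[1]); held(im,d,c,st,float(sys.argv[2]),float(sys.argv[3]))
from go import go; go(.5665,-.0473,float(sys.argv[4]))
E
python3 rel.py w6 .025 .015 .15
```

```text
time_s: 13.92
eef_pos: [0.5668, -0.0492, 0.2952]
orientation: [0.584, 3.072, 0.008]
wrist_force: [-0.9, 0.1, -0.9]
opening: 0.546
top z_tool 0.0135 centre tool xy [ 0.0014 -0.0007] fit 7010 7168
t 13.97 tcp [ 0.5668 -0.0489  0.2953] yawY 1.196 tiltz [ 0.0158  0.0026 -0.9999] q7 1.29 F [ 0.6359 -0.0939  0.1429] op 0.546
linear [  2.9   0.2 145.3] roll 0 rows>= 3
```

```bash
python3 -m inch '[{"linear":[1.5,1,50],"roll":0},{"linear":[1.5,1,90],"roll":0},{"linear":[1.5,1,110],"roll":0},{"linear":[1.5,1,110],"roll":0},{"linear":[1.5,1,110],"roll":0}]'
python3 rel.py w7 .025 .015 .15
```

```text
time_s: 14.6
eef_pos: [0.5683, -0.0475, 0.1863]
orientation: [0.583, 3.07, 0.009]
wrist_force: [-0.8, -0.6, 0.1]
opening: 0.547
top z_tool 0.0135 centre tool xy [ 0.0014 -0.0006] fit 7047 7195
t 14.65 tcp [ 0.5684 -0.0474  0.1866] yawY 1.195 tiltz [ 0.0183  0.0026 -0.9998] q7 1.33 F [ 0.9957 -0.0739 -0.1646] op 0.551
linear [ 2.4 -0.9 36.6] roll 0 rows>= 1
```

```bash
python3 -m inch '[{"linear":[1,-0.3,8],"roll":0},{"linear":[1,-0.3,16],"roll":0},{"linear":[1,-0.3,24],"roll":0},{"linear":[1,-0.3,32],"roll":0},{"linear":[1,-0.3,37],"roll":0},{"linear":[1,-0.3,37],"roll":0}]'
python3 rel.py w8 .025 .015 .1335
```

```text
time_s: 15.4
eef_pos: [0.5679, -0.0473, 0.1491]
orientation: [0.583, 3.07, 0.009]
wrist_force: [0.3, 0.0, -0.8]
opening: 0.548
top z_tool 0.0135 centre tool xy [ 0.0015 -0.0007] fit 7058 7489
t 15.45 tcp [ 0.5681 -0.0473  0.1494] yawY 1.195 tiltz [ 0.018   0.0025 -0.9998] q7 1.34 F [ 0.6192 -0.1628 -0.5134] op 0.55
linear [ 1.7 -0.7 15.9] roll 0 rows>= 1
```

Aligned to within about 0.3 mm. Lowering on.

```bash
python3 -m inch '[{"linear":[0,0,3],"roll":0},{"linear":[0,0,6],"roll":0},{"linear":[0,0,9],"roll":0},{"linear":[0,0,11],"roll":0},{"linear":[0,0,11],"roll":0}]'
python3 -m inch '[{"linear":[0,0,1],"roll":0},{"linear":[0,0,2],"roll":0},{"linear":[0,0,3],"roll":0},{"linear":[0,0,3],"roll":0}]'
python3 go.py .5665 -.0473 .1335
```

```text
time_s: 16.08
eef_pos: [0.5682, -0.0472, 0.1383]
orientation: [0.583, 3.07, 0.009]
wrist_force: [-0.3, 0.6, -0.5]
opening: 0.547
time_s: 16.58
eef_pos: [0.5682, -0.0473, 0.1351]
orientation: [0.583, 3.07, 0.009]
wrist_force: [0.2, 0.1, -1.5]
opening: 0.547
t 16.57 tcp [ 0.5682 -0.0473  0.1351] yawY 1.195 tiltz [ 0.0175  0.0025 -0.9998] q7 1.35 F [ 0.2444  0.1417 -1.5117] op 0.547
linear [ 1.6 -0.6  1.6] roll 0 rows>= 1
```

```bash
python3 -m inch '[{"linear":[0,0,1],"roll":0},{"linear":[0,0,2],"roll":0},{"linear":[0,0,2],"roll":0}]'
python3 -m inch '[{"linear":[0,0,0],"roll":0},{"linear":[0,0,0],"roll":0},{"linear":[0,0,0],"roll":0},{"linear":[0,0,0],"roll":0}]' -1
python3 -m inch '[{"linear":[0,0,-20],"roll":0},{"linear":[0,0,-60],"roll":0},{"linear":[0,0,-110],"roll":0},{"linear":[0,0,-160],"roll":0},{"linear":[0,0,-160],"roll":0}]'
python3 - <<'E'
from h import *
np.set_printoptions(precision=4,suppress=True)
c=cam("wrist"); im,d=eyes.get_image("wrist"); save(im,"w9"); P=pts(d>0,d,c)
k=P[np.hypot(P[:,0]-.5665,P[:,1]+.0473)<.04]; h,e=np.histogram(k[:,2],bins=np.arange(.07,.15,.002)); print([(round(b,3),n) for b,n in zip(e,h) if n>60])
T=k[(k[:,2]>.114)&(k[:,2]<.126)&(np.hypot(k[:,0]-.5665,k[:,1]+.0473)>.0135)]; print(len(T),np.median(T[:,2]),cv2.minEnclosingCircle(T[:,:2].astype(np.float32)))
T=T[abs(T[:,2]-np.median(T[:,2]))<.003]; print("plane",np.linalg.lstsq(np.c_[T[:,:2]-[.566,-.047],np.ones(len(T))],T[:,2],rcond=None)[0])
q=P[np.hypot(P[:,0]-.4875,P[:,1]+.278)<.03]; q=q[q[:,2]>.01]; print("collar pts",len(q), len(q) and cv2.minAreaRect(q[:,:2].astype(np.float32)))
E
python3 go.py .487 -.278 .2
```

```text
time_s: 16.95
eef_pos: [0.5683, -0.0473, 0.1334]
orientation: [0.583, 3.07, 0.009]
wrist_force: [-0.2, -0.2, 2.3]
opening: 0.548
time_s: 17.45
eef_pos: [0.5683, -0.0473, 0.1333]
orientation: [0.583, 3.07, 0.009]
wrist_force: [0.6, -0.4, 0.3]
opening: 1.003
time_s: 18.08
eef_pos: [0.5677, -0.0481, 0.2979]
orientation: [0.582, 3.061, 0.012]
wrist_force: [-0.6, 0.2, -0.7]
opening: 1.002
[(np.float64(0.076), np.int64(234)), (np.float64(0.078), np.int64(435)), (np.float64(0.098), np.int64(371)), (np.float64(0.1), np.int64(688)), (np.float64(0.104), np.int64(125)), (np.float64(0.106), np.int64(158)), (np.float64(0.108), np.int64(124)), (np.float64(0.11), np.int64(77)), (np.float64(0.112), np.int64(68)), (np.float64(0.116), np.int64(71)), (np.float64(0.118), np.int64(682)), (np.float64(0.12), np.int64(1402)), (np.float64(0.132), np.int64(91)), (np.float64(0.14), np.int64(62)), (np.float64(0.142), np.int64(84)), (np.float64(0.144), np.int64(130))]
2188 0.12032994511291559 ((0.5670489072799683, -0.04757336154580116), 0.02505468763411045)
plane [ 0.0002 -0.0025  0.1203]
collar pts 1220 ((0.4868322014808655, -0.2782304286956787), (0.04439084976911545, 0.03713884577155113), 37.58692932128906)
t 18.12 tcp [ 0.5663 -0.0478  0.2952] yawY 1.195 tiltz [ 0.0219  0.0029 -0.9998] q7 1.29 F [-1.0591 -0.3569 -1.7536] op 0.998
linear [  -8.9 -244.2   92.8] roll 0 rows>= 5
```

```bash
python3 -m inch '[{"linear":[-9,-50,20],"roll":-0.17},{"linear":[-9,-110,40],"roll":-0.34},{"linear":[-9,-170,60],"roll":-0.51},{"linear":[-9,-220,80],"roll":-0.68},{"linear":[-9,-244,93],"roll":-0.85},{"linear":[-9,-244,93],"roll":-1.03},{"linear":[-9,-244,93],"roll":-1.03},{"linear":[-9,-244,93],"roll":-1.03},{"linear":[-9,-244,93],"roll":-1.03}]'
python3 look.py collar_center w10 .014; python3 - <<'E'
from h import *
c=cam("wrist"); im,d=eyes.get_image("wrist"); P=pts(d>0,d,c)
q=P[np.hypot(P[:,0]-.487,P[:,1]+.278)<.03]; t=q[q[:,2]>.0115]; print(len(t),cv2.minAreaRect(t[:,:2].astype(np.float32)),np.median(t[:,2]))
save(cv2.resize(im[120:300,220:420],None,fx=3,fy=3),"w10c")
from go import go; go(.487,-.278,.022,2.227)
E
```

```text
time_s: 19.25
eef_pos: [0.4866, -0.2777, 0.1989]
orientation: [-1.002, 2.956, -0.005]
wrist_force: [0.2, -0.4, -0.1]
opening: 0.999
collar_center 0.63 [196.3 155.8  59.4  56.1] ztop 0.014756904318067726 circ [ 0.5091 -0.3799] 0.021861013025045395 median [ 0.5086 -0.3806  0.0142] n 1840
  outline on z=0.014 [ 0.5082 -0.3791] 0.022573063150048256
collar_center 0.6 [323.4 211.2  46.4  64.8] ztop 0.014893482523463897 circ [ 0.4868 -0.2783] 0.022289054468274117 median [ 0.4861 -0.2788  0.0143] n 1696
  outline on z=0.014 [ 0.4859 -0.2791] 0.02352592907845974
8468 ((0.4879063665866852, -0.2804456949234009), (0.044220004230737686, 0.04858400672674179), 29.200096130371094) 0.25564058421770475
t 19.4 tcp [ 0.4873 -0.2774  0.1995] yawY 2.226 tiltz [ 0.0212  0.0028 -0.9998] q7 2.65 F [ 0.4186 -0.1427  0.2977] op 0.998
linear [  3.9   1.6 177.5] roll -0.001 rows>= 3
```

View pics/w10c.png

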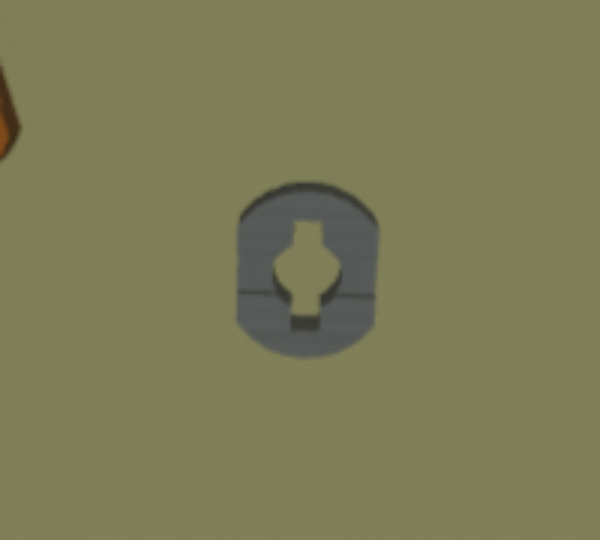

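```bash
python3 -m inch '[{"linear":[0,0,0],"roll":0.17},{"linear":[0,0,0],"roll":0.34},{"linear":[0,0,0],"roll":0.51},{"linear":[0,0,0],"roll":0.68},{"linear":[0,0,0],"roll":0.85},{"linear":[0,0,0],"roll":1.02},{"linear":[0,0,0],"roll":1.19},{"linear":[0,0,0],"roll":1.36},{"linear":[0,0,0],"roll":1.53},{"linear":[0,0,0],"roll":1.7}]'
python3 go.py .487 -.278 .2 2.227
python3 -m inch '[{"linear":[0,0,0],"roll":0.17},{"linear":[0,0,0],"roll":0.34},{"linear":[0,0,0],"roll":0.51},{"linear":[0,0,0],"roll":0.68},{"linear":[0,0,0],"roll":0.85},{"linear":[0,0,0],"roll":1.02},{"linear":[0,0,0],"roll":1.19},{"linear":[0,0,0],"roll":1.36},{"linear":[0,0,0],"roll":1.44},{"linear":[0,0,0],"roll":1.44}]'
python3 look.py collar_center w11 .014; python3 - <<'E'
from h import *
c=cam("wrist"); im,d=eyes.get_image("wrist"); P=pts(d>0,d,c)
q=P[np.hypot(P[:,0]-.487,P[:,1]+.278)<.03]; t=q[(q[:,2]>.0105)&(q[:,2]<.02)]; print(len(t),cv2.minAreaRect(t[:,:2].astype(np.float32)),np.median(t[:,2]))
from go import go; go(.487,-.2783,.027,2.227)
E
```

```text
time_s: 20.65
eef_pos: [0.4875, -0.2768, 0.1996]
orientation: [1.565, 2.704, 0.02]
wrist_force: [-0.9, 0.4, -0.3]
opening: 1.002
t 20.65 tcp [ 0.4875 -0.2768  0.1996] yawY 0.521 tiltz [ 0.0213  0.0025 -0.9998] q7 1.08 F [-0.944   0.4449 -0.3283] op 1.002
linear [-0.7 -1.  -0.4] roll 1.436 rows>= 8
time_s: 21.9
eef_pos: [0.4879, -0.2762, 0.1997]
orientation: [2.97, 1.008, 0.033]
wrist_force: [0.1, 0.1, 0.6]
opening: 1.002
collar_center 0.81 [318.3 220.4  47.8  61.1] ztop 0.014948446739224908 circ [ 0.4867 -0.2791] 0.02233166992664337 median [ 0.4875 -0.2784  0.0143] n 1658
  outline on z=0.014 [ 0.488 -0.279] 0.023258838802576065
collar_center 0.66 [435.9 272.9  51.8  53.5] ztop 0.014869107503645729 circ [ 0.5096 -0.3799] 0.022419245913624763 median [ 0.5102 -0.379   0.0143] n 1556
  outline on z=0.014 [ 0.5104 -0.3772] 0.02478570118546486
collar_center 0.35 [122.5  29.4 105.1  51. ] ztop 0.013120601948827137 circ [ 0.5268 -0.0818] 0.032670553773641586 median [ 0.5187 -0.0913  0.0123] n 2677
  outline on z=0.014 [ 0.528  -0.0841] 0.0337081141769886
1720 ((0.4867687523365021, -0.2791537046432495), (0.04418059065937996, 0.03565306216478348), 36.18428421020508) 0.014326724160846932
t 22.05 tcp [ 0.4877 -0.2765  0.1997] yawY -0.917 tiltz [ 0.0214  0.0024 -0.9998] q7 -0.22 F [-0.2832 -0.0926  0.2767] op 1.001
linear [ -4.9  -0.9 172.6] roll -0.003 rows>= 3
```

```bash
python3 -m inch '[{"linear":[-5.3,-0.7,60],"roll":0},{"linear":[-5.3,-0.7,120],"roll":0},{"linear":[-5.3,-0.7,160],"roll":0},{"linear":[-5.3,-0.7,176],"roll":0},{"linear":[-5.3,-0.7,176],"roll":0}]'
python3 -m inch '[{"linear":[0,0,0],"roll":0},{"linear":[0,0,0],"roll":0},{"linear":[0,0,0],"roll":0},{"linear":[0,0,0],"roll":0},{"linear":[0,0,0],"roll":0},{"linear":[0,0,0],"roll":0},{"linear":[0,0,0],"roll":0},{"linear":[0,0,0],"roll":0}]' 1 60
python3 -m inch '[{"linear":[0,0,-60],"roll":0},{"linear":[0,0,-120],"roll":0},{"linear":[0,0,-180],"roll":0},{"linear":[0,0,-240],"roll":0},{"linear":[0,0,-270],"roll":0},{"linear":[0,0,-270],"roll":0}]'
python3 go.py .5665 -.0473 .295 2.133
```

```text
time_s: 22.68
eef_pos: [0.4868, -0.2789, 0.0234]
orientation: [2.971, 1.007, 0.032]
wrist_force: [0.2, -0.3, 0.6]
opening: 1.001
time_s: 23.68
eef_pos: [0.4876, -0.2792, 0.0248]
orientation: [2.97, 1.007, 0.035]
wrist_force: [-1.6, 1.3, 5.5]
opening: 0.4
time_s: 24.42
eef_pos: [0.4821, -0.2805, 0.2974]
orientation: [2.967, 1.006, 0.043]
wrist_force: [0.0, 0.6, -1.3]
opening: 0.399
t 24.43 tcp [ 0.4821 -0.2805  0.2974] yawY -0.917 tiltz [ 0.0285  0.0009 -0.9996] q7 -0.28 F [ 0.0198  0.6142 -1.2894] op 0.399
linear [ 208.7 -133.8    5. ] roll 0.092 rows>= 4
```

```bash
python3 -m inch '[{"linear":[209,-134,5],"roll":0.092},{"linear":[209,-134,5],"roll":0.092},{"linear":[209,-134,5],"roll":0.092},{"linear":[209,-134,5],"roll":0.092},{"linear":[209,-134,5],"roll":0.092},{"linear":[209,-134,5],"roll":0.092},{"linear":[209,-134,5],"roll":0.092},{"linear":[209,-134,5],"roll":0.092}]'
cat > col.py <<'E'
import sys; from h import *
from go import go
np.set_printoptions(precision=4,suppress=True)
st=r.read_state(); c=cam("wrist"); im,d=eyes.get_image("wrist"); save(im,sys.argv[1]); P=pts(d>0,d,c)
Rt=R.from_rotvec(st["orientation"]).as_matrix(); Q=(P-st["eef_pos"])@Rt
T=Q[(np.hypot(Q[:,0],Q[:,1])<.027)&(Q[:,2]>.006)&(Q[:,2]<.0125)&(abs(Q[:,1])<.017)]
print("collar top z",np.median(T[:,2]),len(T),"x ext",np.percentile(T[:,0],[.5,99.5]),"mid",np.percentile(T[:,0],[.5,99.5]).mean())
k=P[(np.hypot(P[:,0]-.5665,P[:,1]+.0473)<.014)&(P[:,2]>.137)&(P[:,2]<.148)]; print("nose",len(k),len(k) and cv2.minEnclosingCircle(k[:,:2].astype(np.float32)))
o=P[(P[:,2]>.129)&(P[:,2]<.136)][:,:2]-[.5665,-.0473]; o=o[(np.hypot(*o.T)>.0095)&(np.hypot(*o.T)<.0135)]
if len(o): print("key",len(o),.5*np.angle(np.exp(2j*np.arctan2(o[:,1],o[:,0])).mean()))
go(.5665,-.0473,float(sys.argv[2]),2.133)
E
python3 col.py w12 .175
```

```text
time_s: 25.42
eef_pos: [0.5662, -0.0486, 0.2949]
orientation: [3.013, 0.865, 0.043]
wrist_force: [0.1, -0.1, -1.3]
opening: 0.403
collar top z 0.0104843484498067 5986 x ext [-0.0212  0.0216] mid 0.00024229102005625738
nose 359 ((0.5662794709205627, -0.0474468432366848), 0.00803788099437952)
key 71 0.556727871134252
t 25.48 tcp [ 0.5663 -0.0483  0.295 ] yawY -1.011 tiltz [ 0.0285  0.0009 -0.9996] q7 -0.84 F [ 0.0601  0.4623 -1.502 ] op 0.399
linear [ -2.2  -2.4 120. ] roll -0.003 rows>= 2
```

View pics/w12.png

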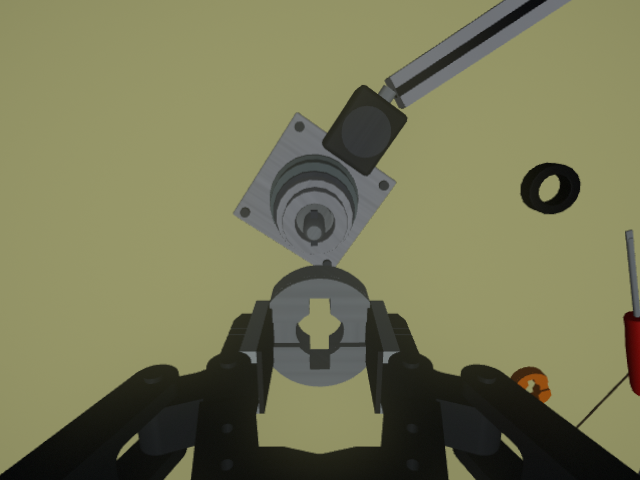

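```bash
python3 -m inch '[{"linear":[-2.7,-2.5,50],"roll":0},{"linear":[-2.7,-2.5,90],"roll":0},{"linear":[-2.7,-2.5,115],"roll":0},{"linear":[-2.7,-2.5,120],"roll":0},{"linear":[-2.7,-2.5,120],"roll":0},{"linear":[-2.7,-2.5,120],"roll":0}]'
python3 col.py w13 .157; python3 -c "
from go import *
go(.5660,-.0475,.162,2.133)"
```

```text
time_s: 26.22
eef_pos: [0.567, -0.0477, 0.1764]
orientation: [3.012, 0.865, 0.047]
wrist_force: [0.4, -0.2, -1.8]
opening: 0.398
collar top z 0.010467173102004953 5984 x ext [-0.0212  0.0217] mid 0.00025417932151714125
nose 408 ((0.5669556260108948, -0.04909292981028557), 0.006503249052911997)
key 52 0.5762270586334498
t 26.27 tcp [ 0.5669 -0.0477  0.1763] yawY -1.012 tiltz [ 0.031   0.0011 -0.9995] q7 -0.76 F [-0.0742 -0.1962 -0.7882] op 0.4
linear [-0.6 -0.8 19.3] roll -0.003 rows>= 1
t 26.27 tcp [ 0.5669 -0.0477  0.1763] yawY -1.012 tiltz [ 0.031   0.0011 -0.9995] q7 -0.76 F [-0.0742 -0.1962 -0.7882] op 0.4
linear [-1.  -0.8 14.3] roll -0.003 rows>= 1
```

```bash
python3 -m inch '[{"linear":[-1,-0.8,3],"roll":0},{"linear":[-1,-0.8,6],"roll":0},{"linear":[-1,-0.8,9],"roll":0},{"linear":[-1,-0.8,12],"roll":0},{"linear":[-1,-0.8,14],"roll":0},{"linear":[-1,-0.8,14],"roll":0}]'
python3 go.py .5660 -.0475 .157 2.133
```

```text
time_s: 27.02
eef_pos: [0.5659, -0.0475, 0.162]
orientation: [3.012, 0.865, 0.046]
wrist_force: [0.5, 0.3, -0.9]
opening: 0.398
t 27.02 tcp [ 0.5659 -0.0475  0.162 ] yawY -1.011 tiltz [ 0.0305  0.001  -0.9995] q7 -0.75 F [ 0.5261  0.2609 -0.8975] op 0.398
linear [-0.1 -0.   5. ] roll -0.003 rows>= 1
```

No lateral force; continue down past key level.

```bash
python3 -m inch '[{"linear":[0,0,1.5],"roll":0},{"linear":[0,0,3],"roll":0},{"linear":[0,0,4],"roll":0},{"linear":[0,0,4],"roll":0}]'
python3 -m inch '[{"linear":[0,0,1],"roll":0},{"linear":[0,0,2],"roll":0},{"linear":[0,0,3],"roll":0},{"linear":[0,0,3],"roll":0}]'
python3 go.py .5660 -.0475 .1448 2.133
```

```text
time_s: 27.52
eef_pos: [0.566, -0.0475, 0.1579]
orientation: [3.012, 0.865, 0.046]
wrist_force: [-0.0, -0.2, -1.3]
opening: 0.399
time_s: 28.02
eef_pos: [0.566, -0.0475, 0.1548]
orientation: [3.012, 0.865, 0.046]
wrist_force: [0.8, 0.5, -1.2]
opening: 0.398
t 28.02 tcp [ 0.566  -0.0475  0.1548] yawY -1.011 tiltz [ 0.0301  0.001  -0.9995] q7 -0.75 F [ 0.8336  0.5402 -1.2074] op 0.398
linear [-0.3 -0.1 10. ] roll -0.003 rows>= 1
```

```bash
python3 -m inch '[{"linear":[-0.3,0,2],"roll":0},{"linear":[-0.3,0,4],"roll":0},{"linear":[-0.3,0,6],"roll":0},{"linear":[-0.3,0,8],"roll":0},{"linear":[-0.3,0,8],"roll":0}]'
python3 -m inch '[{"linear":[0,0,1],"roll":0},{"linear":[0,0,2],"roll":0},{"linear":[0,0,3],"roll":0},{"linear":[0,0,3],"roll":0}]'
python3 go.py .5660 -.0475 .1448 2.133
```

```text
time_s: 28.65
eef_pos: [0.5659, -0.0476, 0.1466]
orientation: [3.012, 0.865, 0.045]
wrist_force: [-0.7, -0.1, -0.1]
opening: 0.397
time_s: 29.15
eef_pos: [0.566, -0.0475, 0.1441]
orientation: [3.013, 0.866, 0.045]
wrist_force: [-2.3, 0.4, 4.5]
opening: 0.395
t 29.15 tcp [ 0.566  -0.0475  0.1441] yawY -1.011 tiltz [ 0.0297  0.0014 -0.9996] q7 -0.74 F [-2.3166  0.4031  4.5059] op 0.395
linear [ 0.   0.  -0.7] roll -0.003 rows>= 1
```

```bash
python3 -m inch '[{"linear":[0,0,1],"roll":0},{"linear":[0,0,2],"roll":0},{"linear":[0,0,3],"roll":0},{"linear":[0,0,3],"roll":0}]'
python3 -m inch '[{"linear":[0,0,1],"roll":0},{"linear":[0,0,2],"roll":0},{"linear":[0,0,3],"roll":0},{"linear":[0,0,4],"roll":0},{"linear":[0,0,4],"roll":0}]'
python3 go.py .5660 -.0475 .137 2.133
```

```text
time_s: 29.65
eef_pos: [0.566, -0.0475, 0.1417]
orientation: [3.013, 0.866, 0.045]
wrist_force: [-2.8, 0.8, 6.4]
opening: 0.395
time_s: 30.28
eef_pos: [0.5661, -0.0476, 0.1386]
orientation: [3.014, 0.866, 0.046]
wrist_force: [-3.8, 0.6, 9.4]
opening: 0.401
t 30.27 tcp [ 0.5661 -0.0476  0.1386] yawY -1.012 tiltz [ 0.0295  0.0026 -0.9996] q7 -0.73 F [-3.8274  0.6072  9.4434] op 0.401
linear [-0.1 -0.1  1.6] roll -0.003 rows>= 1
```

```bash
python3 -m inch '[{"linear":[0,0,1],"roll":0},{"linear":[0,0,2],"roll":0},{"linear":[0,0,2.6],"roll":0},{"linear":[0,0,2.6],"roll":0}]'
python3 go.py .5660 -.0475 .137 2.133
```

```text
time_s: 30.78
eef_pos: [0.5661, -0.0476, 0.1372]
orientation: [3.015, 0.866, 0.046]
wrist_force: [-5.0, 0.8, 10.7]
opening: 0.401
t 30.77 tcp [ 0.5661 -0.0476  0.1372] yawY -1.012 tiltz [ 0.0294  0.0035 -0.9996] q7 -0.73 F [-4.9579  0.7528 10.7036] op 0.401
linear [-0.  -0.1  0.2] roll -0.003 rows>= 1
```

```bash
python3 -m inch '[{"linear":[0,0,1],"roll":0},{"linear":[0,0,1.8],"roll":-0.08},{"linear":[0,0,1.8],"roll":-0.16},{"linear":[0,0,1.8],"roll":-0.24},{"linear":[0,0,1.8],"roll":-0.3},{"linear":[0,0,1.8],"roll":-0.3}]'
python3 -c "
from go import *
go(.5660,-.0475,.137,.562); print(r.read_state()['moment'])"
```

```text
time_s: 31.52
eef_pos: [0.5671, -0.0467, 0.1369]
orientation: [2.848, 1.306, 0.048]
wrist_force: [-2.9, 2.0, 9.5]
opening: 0.4
t 31.52 tcp [ 0.5671 -0.0467  0.1369] yawY -0.711 tiltz [ 0.0315  0.0054 -0.9995] q7 -0.47 F [-2.8837  2.0068  9.5272] op 0.4
linear [-1.3 -0.3 -0.1] roll -1.273 rows>= 7
[0.7148 0.8298 0.0278]
```

```bash
python3 -m inch '[{"linear":[-0.5,-0.2,1.4],"roll":-0.1},{"linear":[-0.8,-0.3,1.6],"roll":-0.2},{"linear":[-0.8,-0.3,1.6],"roll":-0.3},{"linear":[-0.8,-0.3,1.6],"roll":-0.4},{"linear":[-0.8,-0.3,1.6],"roll":-0.5},{"linear":[-0.8,-0.3,1.6],"roll":-0.6},{"linear":[-0.8,-0.3,1.6],"roll":-0.7},{"linear":[-0.8,-0.3,1.6],"roll":-0.7}]'
python3 -c "
from go import *
go(.5660,-.0475,.137,.562); print(r.read_state()['moment'])"
```

```text
time_s: 32.52
eef_pos: [0.5668, -0.0461, 0.1368]
orientation: [2.22, 2.198, 0.045]
wrist_force: [-5.0, 3.3, 10.7]
opening: 0.405
t 32.52 tcp [ 0.5668 -0.0461  0.1368] yawY -0.01 tiltz [ 0.0327  0.0075 -0.9994] q7 0.13 F [-4.9541  3.2668 10.7392] op 0.405
linear [-1.4 -0.8 -0.2] roll -0.572 rows>= 4
[0.7508 1.0227 0.0536]
```

```bash
python3 -m inch '[{"linear":[-0.6,-0.4,1.4],"roll":-0.1},{"linear":[-1.2,-0.7,1.5],"roll":-0.2},{"linear":[-1.2,-0.7,1.5],"roll":-0.3},{"linear":[-1.2,-0.7,1.5],"roll":-0.4},{"linear":[-1.2,-0.7,1.5],"roll":-0.5},{"linear":[-1.2,-0.7,1.5],"roll":-0.57},{"linear":[-1.2,-0.7,1.5],"roll":-0.57},{"linear":[-1.2,-0.7,1.5],"roll":-0.57}]'
python3 -c "
from go import *
go(.5660,-.0475,.137,.562); print(r.read_state()['moment'])"
```

```text
time_s: 33.52
eef_pos: [0.5669, -0.0466, 0.1369]
orientation: [1.509, 2.726, 0.038]
wrist_force: [-3.5, 2.0, 11.3]
opening: 0.403
t 33.52 tcp [ 0.5669 -0.0466  0.1369] yawY 0.56 tiltz [ 0.0345  0.0087 -0.9994] q7 0.63 F [-3.5107  1.964  11.2813] op 0.403
linear [-0.3 -1.2 -0.2] roll -0.002 rows>= 1
[ 0.573   0.9074 -0.0606]
```

```bash
python3 -m inch '[{"linear":[0,-0.7,-1],"roll":0},{"linear":[0,-0.7,-2],"roll":0},{"linear":[0,-0.7,-3],"roll":0},{"linear":[0,-0.7,-4],"roll":0},{"linear":[0,-0.7,-4],"roll":0}]'
python3 -c "
from go import *
go(.5660,-.0475,.1413,.562); print(r.read_state()['moment'])"
```

```text
time_s: 34.15
eef_pos: [0.5667, -0.0466, 0.1413]
orientation: [1.508, 2.725, 0.04]
wrist_force: [-0.0, 1.4, 4.3]
opening: 0.398
t 34.15 tcp [ 0.5667 -0.0466  0.1413] yawY 0.56 tiltz [ 0.0359  0.0093 -0.9993] q7 0.63 F [-0.0001  1.4155  4.261 ] op 0.398
linear [-0.3 -1.1 -0.1] roll -0.002 rows>= 1
[0.4673 0.2812 0.0161]
```

```bash
python3 -m inch '[{"linear":[0,-0.4,-0.7],"roll":0},{"linear":[0,-0.4,-1.2],"roll":0},{"linear":[0,-0.4,-1.2],"roll":0}]'
python3 go.py .5660 -.0475 .1413 .562
```

```text
time_s: 34.52
eef_pos: [0.5666, -0.0466, 0.1417]
orientation: [1.508, 2.725, 0.04]
wrist_force: [4.2, 2.3, -7.1]
opening: 0.402
t 34.52 tcp [ 0.5666 -0.0466  0.1417] yawY 0.56 tiltz [ 0.0363  0.0094 -0.9993] q7 0.63 F [ 4.1948  2.2534 -7.086 ] op 0.402
linear [-0.4 -1.   0.4] roll -0.002 rows>= 1
```

Force reversed to −7 N: the key holds the collar. Release and back off.

```bash
python3 -m inch '[{"linear":[0,0,0.3],"roll":0},{"linear":[0,0,0.3],"roll":0},{"linear":[0,0,0.3],"roll":0},{"linear":[0,0,0.3],"roll":0},{"linear":[0,0,0.3],"roll":0}]' -1
python3 -m inch '[{"linear":[0,0,-15],"roll":0},{"linear":[0,0,-40],"roll":0},{"linear":[0,0,-90],"roll":0},{"linear":[0,0,-140],"roll":0},{"linear":[0,0,-160],"roll":0},{"linear":[0,0,-160],"roll":0}]'
python3 - <<'E'
from h import *
np.set_printoptions(precision=4,suppress=True)
from go import go; go(.5665,-.0473,.2)
c=cam("wrist"); im,d=eyes.get_image("wrist"); P=pts(d>0,d,c); save(cv2.resize(im[100:320,200:440],None,fx=2.7,fy=2.7),"end")
rr=np.hypot(P[:,0]-.5665,P[:,1]+.0473)
for n,a,b,i,o in(("collar",.126,.1345,.0135,.025),("narrow",.11,.1215,.0225,.026),("wide",.09,.1,.026,.034),("plate",.065,.079,.0315,.037)):
    T=P[(P[:,2]>a)&(P[:,2]<b)&(rr>i)&(rr<o)]
    if len(T)<20: print(n,len(T)); continue
    m=np.median(T[:,2]); U=T[abs(T[:,2]-m)<.0025]
    print(n,len(U),"ztop",m,np.array(cv2.minEnclosingCircle(U[:,:2].astype(np.float32))[0]),"slope",np.linalg.lstsq(np.c_[U[:,:2]-[.5665,-.0473],np.ones(len(U))],U[:,2],rcond=None)[0][:2])
E
```

```text
time_s: 35.15
eef_pos: [0.5666, -0.0467, 0.1416]
orientation: [1.508, 2.725, 0.04]
wrist_force: [-0.3, -0.3, 0.2]
opening: 0.998
time_s: 35.9
eef_pos: [0.5617, -0.0483, 0.3043]
orientation: [1.506, 2.721, 0.044]
wrist_force: [0.2, 0.5, -0.8]
opening: 1.001
t 35.9 tcp [ 0.5617 -0.0483  0.3043] yawY 0.56 tiltz [ 0.0417  0.0093 -0.9991] q7 0.61 F [ 0.1711  0.5068 -0.8427] op 1.001
linear [ -0.2   0.4 104.4] roll 0 rows>= 2
collar 1309 ztop 0.13102072487126382 [ 0.5676 -0.0475] slope [ 0.0003 -0.0012]
narrow 351 ztop 0.1165332700657718 [ 0.5674 -0.0477] slope [ 0.0113 -0.0046]
wide 777 ztop 0.09693870842516278 [ 0.5667 -0.0476] slope [ 0.0026 -0.0029]
plate 491 ztop 0.0748283696068271 [ 0.5664 -0.0474] slope [ 0.002  -0.0015]
```

View pics/end.png

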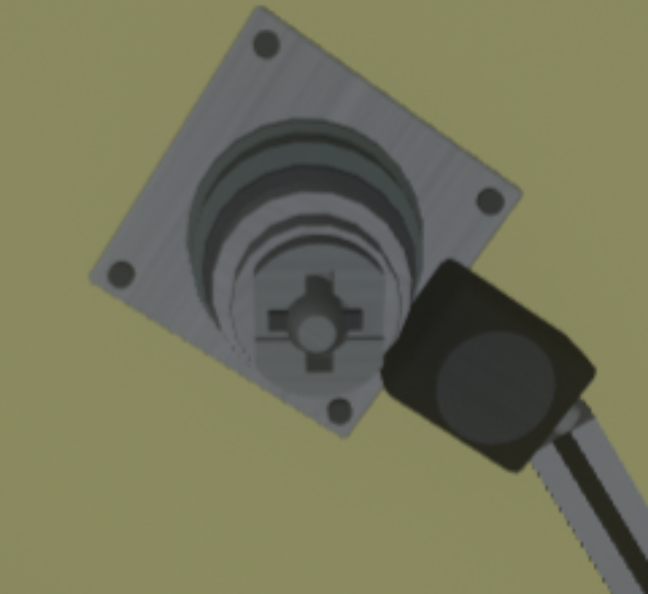

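The final picture shows the key lying in the groove, crosswise to the slot (key ends at about (275,320) and (355,320), slot vertical at x = 320). All tops are at locked height.

```bash
python3 -c "
from h import *
print(r.finish_job())"
```

```text
the job is handed in; nothing more can be done
None
```

The stack is built and clamped on the spindle, and I handed the job in at about 36 s of the 72 s allowed. I lowered the wide spacer, the narrow spacer and the collar on in that order. The collar's slot went straight over the key, whose angle I had read from the camera at about 0.56 rad. I then pressed it down about 8 mm, turned it a quarter turn and released it.

**Heights:** After release the tops measured 18.9, 38.5 and 53.0 mm above the seat for the wide spacer, narrow spacer and collar. That puts their centres at about 7.9, 28.5 and 46.0 mm, against targets of 7.5, 28.5 and 45.5. The spring plate had sunk about 3.2 mm.

**Lock:** Lifting the collar slightly before letting go gave 7 N of resistance, so the key is holding it. The last picture shows the key lying in the groove.

**Force:** The highest wrist force I read was about 12 N.

**Disagreements and gaps:**
- The collar and narrow spacer showed as about 1 mm off the axis; the limit is 3 mm. They are partly hidden and the camera is only good to about 2 mm.
- The tool drifted to about 0.04 rad of tilt over the run. The parts still measured level, with slopes of 0.012 rad or less.
- I did not measure the multimeter, profile and screwdriver again at the end; no move was planned near them.

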